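Find the tube stand's blind hole and hold it hole-up over the tray

TASK

Two white plastic blocks of the same size lie on their sides on the bench: one is a culture-tube stand with a blind round hole in one end, the other is a solid shelf riser. Find the stand, turn it over until its hole faces straight up, and finish while still holding it like that in the gripper, at rest over the middle of the open tray and clear above the tray's rim, with nothing but the gripper touching it. Do not disturb the jar, the castor or the rack of tubes.

Things in the scene. Friction and masses are not known exactly. Their poses are not given: they have to be found in the camera images.
- stand: the tube stand: white plastic block 44 x 44 x 60 mm, about 0.14 kg (varies), with a blind round hole, 28 mm wide and 40 mm deep, in one of its two square ends; other faces plain. Origin: centre of the plain square end. z runs along the block and points out of the hole; x and y are square to the side faces. Starts lying on a side face (z level, any direction), loose on the bench
- stand_mid (a point): the middle of the stand's body, 30 mm along z from its origin; axes as the stand's
- riser: the shelf riser: solid white plastic block of the same outside size, 44 x 44 x 60 mm, no hole. Origin: centre of one square end, z along its length. Lies on its side, loose; it may change places with the stand and may be touched
- tray: open white plastic tray fixed on the bench, 200 mm (its x) by 180 mm (its y), 45 mm high, walls 4 mm; empty. Origin: centre of its underside, z up
- jar: closed glass jar with white cap, 60 mm diameter, 85 mm high, standing loose; origin at the centre of its underside; bystander
- castor: loose shelf castor, black wheel of 60 mm in a steel fork, 101 mm high with its stem; origin at the centre of its foot; bystander
- tube_rack: white rack with 4 x 2 capped clear tubes, 140 (its x) x 76 mm, 140 mm high, loose; origin at the centre of its underside; bystander
Not all that is in view belongs to the job. Leave any pink or purple look-alike of the stand alone.

How it is judged:
By the outcome, as a careful person would: the job done as asked, in the order asked, and still so for the second after the job is handed in, while the arm keeps its last pose, push and grip.
It also fails if it takes over 38 s, if anything falls off the work surface, if the arm or the gripper's body presses on something with over 40 N, if the wrist force passes 120 N, or if a joint passes its speed limit or range.

ROBOT

A 7-joint arm with a two-finger parallel gripper is mounted at the origin on the work surface. World frame = base frame: x ahead of the robot, y to its left, z up, the work surface at z = 0. Lengths are in m, angles in rad, forces in N, time in s.
With the tool pointing down it reaches from about 0.35 to 0.9 m from the base axis. Payload 7.2 kg.
Tool frame: the origin (TCP) lies at the very end of the fingers, on their centre line; the grasp point (between the pads) lies 19 mm behind it (ctrl.pinch_z is the z of the grasp point in the tool frame, in m); z points along the fingers, x is the direction in which the jaws open and shut, and the axes are right-handed (so a half turn about z gives the same grasp; the last joint's range is limited). The gripper opens to 85 mm and grips with 20 to 120 N. Pads are 22 mm wide; open, the fingers measure 114 mm over their backs; the gripper's body (76 mm by 85 mm) begins 54 mm behind the grasp point. The pads swing forward as they close: fully open they stand 13 mm farther back than shut.
Start: joints at [1.075, 0.411, -0.013, 1.596, 0.006, 1.134, -0.082], TCP at [0.259, -0.569, 0.231] pointing down, gripper open.
Joint ranges: [-2.95, 2.95], [-0.29, 1.99], [-1.47, 1.44], [0.14, 2.54], [-1.03, 4.17], [0.13, 1.85], [-2.86, 2.86]. Speed limits (rad/s): [2.39, 2.39, 3.01, 3.01, 3.14, 3.14, 3.14].

INTERFACE

Orientations are given as a unit quaternion [w, x, y, z].
In Python, from bench import readout, imaging, job, ctrl gives the robot as it stands.
- The arm moves only by the tool drive_tool, never from a script. Its argument "series" is a list of rows, each a list of 7 numbers: the shift along the world's x, y, z as a fraction of full scale, then the turn, a rotation vector about the world's x, y, z as a fraction of full scale, then the closure, from -1 (fully open) to 1 (shut). In form: [[tx, ty, tz, wx, wy, wz, gripper], ...]. A call has exactly 10 rows; each row shifts and turns the commanded pose from where the row before left it; what a row does not reach is not made up. Full scale, the value 1, is 40 mm for a shift and pi rad for a turn. A row lasts 1/12 s, in which the tool goes at most 41.7 mm and 7.16 degrees, less where a joint would pass 70% of its speed; a pose out of reach is approached as far as the arm can. A call with a number of a shift or a turn outside -1 to 1 is refused whole. A call with a gripper value outside its range is refused whole. The fingers move at their own pace and stop on an object; "newtons" is the grip in N (left out, the last holds). Time passes only in rows, so rows that do not move let the fingers close, or fill a call up. It gives the time, the measured TCP pose, the force and the opening at its end, in the units of the state.
- readout.get_state(): the state, without advancing time (a new reading comes with each control period).
- imaging.snapshot(name): name is "scene" or "top"; returns a dict with "img" (480x640x3 uint8, red, green, blue), "z_map" (480x640 float32, m along the optical axis (not along the pixel's ray), 0 where there is no reading), "fx", "fy", "cx", "cy" (pixels), "position" and "rotation" of the camera in the world. Camera axes: x right, y up, looking along -z (the intrinsics and any distortion apply to the point x, -y, -z); pixel columns grow to the right and rows downward; lengths in m; the calibration is good to about 2 mm. A picture is of the moment at which its call begins.
- job.job_done(): hands the job in, once; it reports no verdict.
The state is a dict: "clock": time; "q": joint angles; "joint_velocities": joint speeds; "tau": joint torques, N m; "tool_pos": TCP position; "tcp_rot": TCP orientation; "ft_force": force on the tool from outside, world axes, zero at the start; "moment": the same for the moment, N m; "gripper_width": finger opening in m.
Only numpy, scipy, OpenCV 4.12 (cv2) and the standard library are available. Lean on these libraries where they do the work, as an engineer would, in place of code of your own. Each camera call takes 0.05 s, during which the arm holds its last target. There are 200 camera calls.

## Working session

There is one attempt and no reset: what is moved stays moved. The work goes in short steps, Python scripts to look and compute and a tool call to move; the robot and the scene stay as the last step left them, time stands still between calls to the robot, and variables do not carry over. Pictures are saved under pics/ and viewed, about 8 in all and at most 12, crops included, and the job is handed in when it is done.

Besides the shell and the picture viewer there is one more tool, called after "Emit:" by a JSON object that holds its "fn" and its "kwargs". drive_tool: Moves the arm, as the interface text tells. Its arguments: {"type":"object","properties":{"series":{"type":"array","items":{"type":"array","items":{"type":"number","minimum":-1,"maximum":1}}},"newtons":{"type":"number"}},"required":["series"]}

```bash
mkdir -p pics; cat > h.py <<'E'
import numpy as np, cv2
from bench import readout, imaging, job, ctrl
def snap(n):
    s=imaging.snapshot(n); np.savez(f'/tmp/{n}.npz',**{k:np.array(v) for k,v in s.items()}); return s
def load(n): return dict(np.load(f'/tmp/{n}.npz'))
def R_of(s):
    r=np.array(s['rotation'],float)
    if r.shape==(3,3): return r
    from scipy.spatial.transform import Rotation
    return Rotation.from_quat(np.r_[r[1:],r[0]]).as_matrix()
def cloud(s):
    z=s['z_map'].astype(float); v,u=np.mgrid[:480,:640]
    p=np.stack([(u-s['cx'])/s['fx']*z,-(v-s['cy'])/s['fy']*z,-z],-1)
    w=p@R_of(s).T+np.array(s['position']); w[z==0]=np.nan; return w
def save(img,n): cv2.imwrite(f'pics/{n}.png',img[...,::-1])
E
python3 - <<'E'
from h import *
a=snap('scene');b=snap('top')
for s in(a,b): print({k:v for k,v in s.items() if k not in('img','z_map')})
save(a['img'],'scene1');save(b['img'],'top1');print(readout.get_state(),ctrl.pinch_z,dir(ctrl))
E
```

```text
{'fx': 587.9719894651705, 'fy': 587.9719894651705, 'cx': 326.4843433239767, 'cy': 238.9478079625239, 'position': array([ 1.23090447, -0.83064069,  0.74461725]), 'rotation': array([0.82884343, 0.45518878, 0.1499747 , 0.28866821])}
{'fx': 570.0146387811437, 'fy': 570.0146387811437, 'cx': 327.673533669136, 'cy': 237.9851948362237, 'position': array([0.31446557, 0.01640063, 1.49886025]), 'rotation': array([-0.70014981, -0.07444797,  0.05932376,  0.70762168])}
{'clock': 0.1, 'q': array([ 1.07480053,  0.41181744, -0.01271814,  1.59694592,  0.00556573,
        1.13430699, -0.0821791 ]), 'joint_velocities': array([ 0.0008526 , -0.00210686, -0.00020339, -0.00189843,  0.00082222,
       -0.00055052,  0.0003382 ]), 'tau': array([ 2.67461990e-03, -6.01829624e+01,  6.84239566e-01, -3.00088191e+01,
        1.40870264e-02,  6.39828999e-03,  3.01392515e-05]), 'tool_pos': array([ 0.25908697, -0.56828386,  0.23054457]), 'tcp_rot': array([-3.61003812e-04,  8.41099992e-01, -5.40879175e-01, -6.24600130e-04]), 'ft_force': array([-0.47254669, -0.20465229,  0.17439276]), 'moment': array([ 0.02793011,  0.00913758, -0.02616934]), 'gripper_width': 0.08537910541882338} -0.0187 ['MotionError', '__class__', '__delattr__', '__dict__', '__dir__', '__doc__', '__eq__', '__format__', '__ge__', '__getattribute__', '__getstate__', '__gt__', '__hash__', '__init__', '__init_subclass__', '__le__', '__lt__', '__module__', '__ne__', '__new__', '__reduce__', '__reduce_ex__', '__repr__', '__setattr__', '__sizeof__', '__str__', '__subclasshook__', '__weakref__', 'pinch_z']
```

View pics/scene1.png

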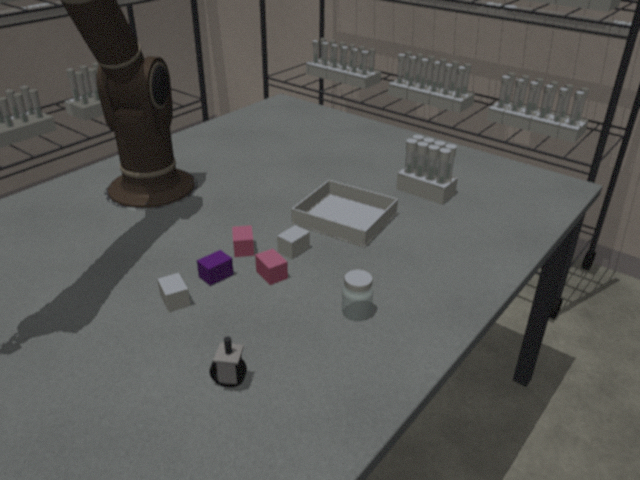

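View pics/top1.png

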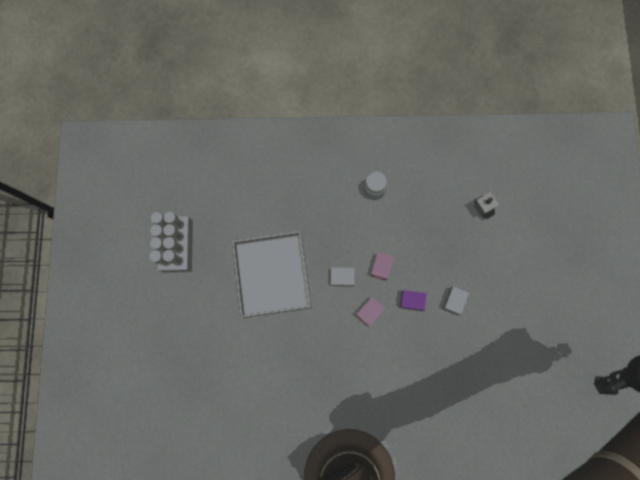

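The scene view shows two white blocks, at (293,241) next to the tray and at (174,291). In the top view they are at (342,277) and (457,300). The pink and purple blocks are look-alikes. No hole is clear yet, so I'll measure the positions and make one enlarged crop of both.

```bash
python3 - <<'E'
from h import *
a=load('scene');b=load('top')
def crop(im,u,v,r=24):
    c=cv2.resize(im[v-r:v+r,u-r:u+r],(390,290*390//290),interpolation=cv2.INTER_CUBIC)
    lo,hi=np.percentile(c,2),c.max(); return np.clip((c.astype(float)-lo)/(hi-lo)*255,0,255).astype(np.uint8)[50:340]
save(np.vstack([np.hstack([crop(a['img'],293,241),crop(a['img'],174,291)]),np.hstack([crop(b['img'],342,277),crop(b['img'],457,300)])]),'crop1')
w=cloud(b)
hsv=cv2.cvtColor(b['img'],cv2.COLOR_RGB2HSV)
for n,u,v in(('A',342,277),('B',457,300),('pink1',382,266),('pink2',370,311),('purple',413,300),('jar',375,183),('castor',487,203)):
    W=w[v-22:v+22,u-22:u+22].reshape(-1,3); W=W[np.isfinite(W[:,2])]
    m=W[(W[:,2]>.03)]
    r=cv2.minAreaRect((m[:,:2]*1000).astype(np.float32)); print(n,np.round(r[0],1),np.round(r[1],1),round(r[2],1),np.round(cv2.boxPoints(r),0).tolist(),m[:,2].mean().round(4),len(m))
W=w[225:325,225:320].reshape(-1,3);W=W[W[:,2]>.03];r=cv2.minAreaRect((W[:,:2]*1000).astype(np.float32));print('tray',r,W[:,2].max())
E
```

```text
A [495.8  10.5] [56.8 45.3] 89.4 [[473.0, -18.0], [518.0, -18.0], [519.0, 39.0], [473.0, 39.0]] 0.0418 413
B [ 431.6 -279.6] [45.3 61.4] 67.3 [[394.0, -289.0], [451.0, -312.0], [469.0, -271.0], [412.0, -247.0]] 0.0416 436
pink1 [522.7 -92.9] [44.2 60.8] 72.0 [[487.0, -104.0], [545.0, -123.0], [558.0, -81.0], [501.0, -62.0]] 0.0419 403
pink2 [405.3 -59.4] [43.8 60. ] 47.5 [[368.0, -55.0], [413.0, -96.0], [442.0, -64.0], [398.0, -23.0]] 0.042 413
purple [ 433.  -169.7] [60.3 44.5] 81.0 [[406.0, -196.0], [450.0, -203.0], [460.0, -143.0], [416.0, -136.0]] 0.0418 424
jar [732.9 -79.7] [55.3 58.2] 22.2 [[696.0, -63.0], [718.0, -117.0], [770.0, -96.0], [748.0, -42.0]] 0.0736 478
castor [ 675.5 -367.2] [57.9 45.7] 33.4 [[639.0, -364.0], [664.0, -402.0], [712.0, -370.0], [687.0, -332.0]] 0.0632 382
tray ((505.6411437988281, 195.2498779296875), (201.9069366455078, 181.01797485351562), 7.738214015960693) 0.05054281064252697
```

View pics/crop1.png

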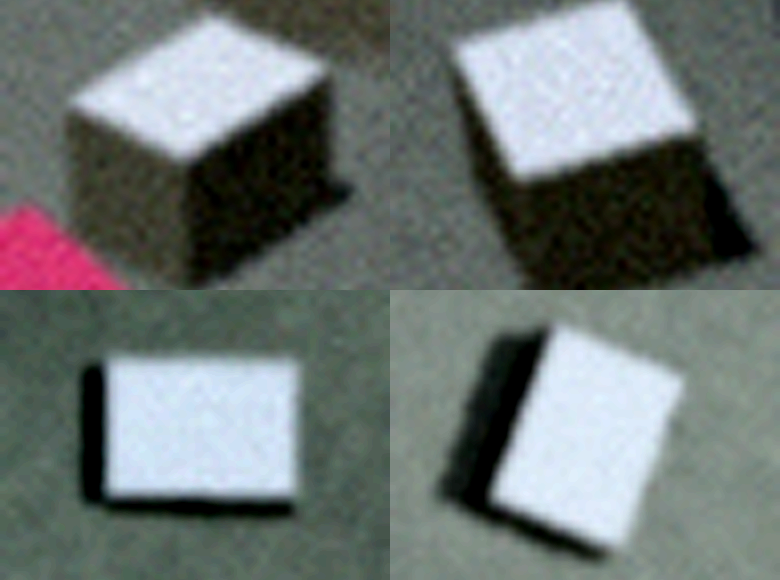

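The crop shows A (left) with its -y end and +x side visible, and B (right) with its outer end and one side visible. The faces in shadow are too dark to show a hole, so I'll check the depth and stretch the dark tones.

```bash
python3 - <<'E'
from h import *
S=[snap('scene') for _ in range(8)]
im=np.mean([s['img'] for s in S],0); z=np.array([s['z_map'] for s in S]); z=np.where(z>0,z,np.nan)
s=S[0]; s['z_map']=np.nan_to_num(np.nanmedian(z,0)); w=cloud(s)
np.save('/tmp/im.npy',im)
# rectify end faces: A end normal -y ; B end normal d
from itertools import product
R=R_of(s);p0=np.array(s['position'])
def proj(P): 
    c=(P-p0)@R; return np.stack([s['cx']+s['fx']*c[...,0]/-c[...,2], s['cy']-s['fy']*c[...,1]/-c[...,2]],-1)
out=[]
for n,c,ang in(('A',np.array([.4958,.0105]),-90.6),('B',np.array([.4316,-.2796]),-22.3)):
    d=np.array([np.cos(np.radians(ang)),np.sin(np.radians(ang))]); t=np.array([-d[1],d[0]])
    g=np.linspace(-.026,.026,260); h=np.linspace(.052,-.006,290)
    T,H=np.meshgrid(g,h)
    P=np.concatenate([c+.030*d+T[...,None]*t,H[...,None]],-1)
    uv=proj(P).astype(np.float32)
    f=cv2.remap(im.astype(np.float32),uv[...,0],uv[...,1],cv2.INTER_CUBIC)
    out.append(np.clip(f*3.0,0,255).astype(np.uint8))
    wr=cv2.remap(w.astype(np.float32),uv[...,0],uv[...,1],cv2.INTER_NEAREST)
    dep=((wr[...,:2]-c)@d)*1000
    print(n);print(np.round(dep[::24,::20]).tolist().__str__().replace('],','],\n'))
save(np.hstack(out),'ends')
E
```

```text
A
[[-30.0, -31.0, -33.0, 20.0, 18.0, 20.0, 19.0, 18.0, 20.0, 21.0, 20.0, 20.0, 17.0],
 [-25.0, -28.0, 24.0, 25.0, 24.0, 27.0, 26.0, 23.0, 27.0, 24.0, 25.0, 27.0, 23.0],
 [32.0, 30.0, 33.0, 29.0, 31.0, 32.0, 30.0, 31.0, 30.0, 30.0, 30.0, 30.0, 27.0],
 [31.0, 31.0, 30.0, 31.0, 34.0, 32.0, 32.0, 31.0, 32.0, 32.0, 32.0, 29.0, 27.0],
 [32.0, 30.0, 31.0, 32.0, 32.0, 32.0, 30.0, 31.0, 32.0, 32.0, 33.0, 31.0, 26.0],
 [31.0, 31.0, 31.0, 31.0, 32.0, 33.0, 32.0, 32.0, 32.0, 31.0, 31.0, 29.0, 26.0],
 [32.0, 32.0, 31.0, 32.0, 34.0, 32.0, 32.0, 32.0, 33.0, 32.0, 31.0, 29.0, 28.0],
 [31.0, 31.0, 32.0, 32.0, 31.0, 33.0, 31.0, 31.0, 32.0, 31.0, 33.0, 30.0, 27.0],
 [33.0, 31.0, 31.0, 32.0, 33.0, 32.0, 33.0, 32.0, 31.0, 33.0, 31.0, 31.0, 27.0],
 [19.0, 30.0, 32.0, 31.0, 31.0, 31.0, 33.0, 33.0, 31.0, 32.0, 33.0, 30.0, 27.0],
 [24.0, 31.0, 32.0, 32.0, 33.0, 31.0, 32.0, 30.0, 31.0, 32.0, 31.0, 30.0, 26.0],
 [30.0, 31.0, 31.0, 31.0, 32.0, 32.0, 32.0, 31.0, 31.0, 33.0, 32.0, 32.0, 28.0],
 [84.0, 35.0, 36.0, 35.0, 33.0, 36.0, 34.0, 34.0, 37.0, 35.0, 34.0, 36.0, 34.0]]
B
[[16.0, 20.0, 17.0, 17.0, 19.0, 18.0, 
[... 320 characters left out ...]
8.0, 28.0, 28.0, 28.0, 27.0, 28.0, 28.0, 28.0, -13.0],
 [24.0, 28.0, 27.0, 29.0, 29.0, 29.0, 28.0, 28.0, 28.0, 29.0, 29.0, 30.0, -5.0],
 [21.0, 29.0, 29.0, 29.0, 28.0, 28.0, 28.0, 28.0, 29.0, 29.0, 29.0, 30.0, -1.0],
 [27.0, 28.0, 29.0, 28.0, 29.0, 28.0, 28.0, 29.0, 29.0, 28.0, 29.0, 7.0, 8.0],
 [24.0, 28.0, 30.0, 28.0, 29.0, 29.0, 28.0, 29.0, 29.0, 28.0, 29.0, 29.0, 10.0],
 [21.0, 28.0, 29.0, 28.0, 29.0, 27.0, 28.0, 28.0, 28.0, 27.0, 30.0, 28.0, 18.0],
 [28.0, 27.0, 28.0, 28.0, 28.0, 29.0, 29.0, 29.0, 28.0, 28.0, 30.0, 29.0, 22.0],
 [31.0, 29.0, 29.0, 31.0, 30.0, 32.0, 29.0, 30.0, 32.0, 30.0, 30.0, 31.0, 30.0],
 [36.0, 35.0, 34.0, 37.0, 37.0, 36.0, 36.0, 35.0, 37.0, 36.0, 35.0, 37.0, 36.0]]
```

View pics/ends.png

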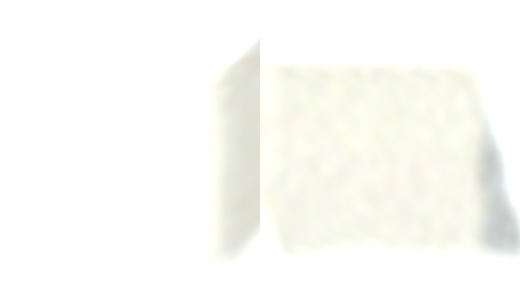

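Both visible ends read flat in depth, with no hole. So the hole is in the hidden end of one of them: A's +y end or B's end facing the robot. The top camera can see a thin strip of B's end, so I'll check that and fit an arm model at the same time for reach planning.

```bash
cat > fk.py <<'E'
import numpy as np
from scipy.spatial.transform import Rotation as Ro
from scipy.optimize import least_squares
def T(al,a,d,th):
    ca,sa,c,s=np.cos(al),np.sin(al),np.cos(th),np.sin(th)
    return np.array([[c,-s,0,a],[s*ca,c*ca,-sa,-d*sa],[s*sa,c*sa,ca,d*ca],[0,0,0,1]])
h=np.pi/2
def fk(q,yaw=-2.218,tool=.172+.019):
    M=np.eye(4);M[:3,:3]=Ro.from_euler('z',yaw).as_matrix()
    for p,t in zip([(0,0,.267),(-h,0,0),(h,0,.293),(h,.0525,0),(h,.0775,.3425),(h,0,0),(-h,.076,.097+tool)],q): M=M@T(*p,t)
    return M
E
python3 - <<'E'
from h import *; from fk import *
s=readout.get_state(); M=fk(s['q'])
print('fk',M[:3,3],'\n',M[:3,:3]); q=s['tcp_rot']; print(s['tool_pos'],'\n',Ro.from_quat(np.r_[q[1:],q[0]]).as_matrix())
B=[snap('top') for _ in range(8)]
z=np.array([b['z_map'] for b in B]); z=np.where(z>0,z,np.nan); b=B[0]; b['z_map']=np.nan_to_num(np.nanmedian(z,0)); w=cloud(b); im=np.mean([x['img'] for x in B],0).mean(-1)
def ends(n,c,ang):
    d=np.array([np.cos(ang),np.sin(ang)]);t=np.array([-d[1],d[0]])
    W=w.reshape(-1,3); a=(W[:,:2]-c)@d*1e3; l=(W[:,:2]-c)@t*1e3
    m=(a>24)&(a<40)&(abs(l)<26); o=np.argsort(l[m])
    print(n,[(int(round(x)),int(round(y)),int(round(zz)),int(g)) for x,y,zz,g in zip(l[m][o],a[m][o],W[m][o][:,2]*1e3,im.ravel()[m][o])])
ends('B robot-end',np.array([.4316,-.2796]),np.radians(157.7))
E
```

```text
fk [ 0.24410929 -0.55055416  0.17381586] 
 [[ 0.47546179 -0.87949571  0.02057629]
 [-0.87827656 -0.47588983 -0.04646669]
 [ 0.0506593   0.00402146 -0.9987079 ]]
[ 0.25924442 -0.56867761  0.23127625] 
 [[ 4.14842582e-01 -9.09893197e-01 -4.82221959e-05]
 [-9.09893198e-01 -4.14842583e-01  8.07971059e-06]
 [-2.73562940e-05  4.05252400e-05 -9.99999999e-01]]
B robot-end [(-26, 31, -2, 95), (-25, 39, -3, 111), (-25, 33, -2, 106), (-25, 25, -5, 77), (-24, 27, -2, 78), (-24, 36, -3, 111), (-24, 30, -1, 86), (-23, 38, -1, 111), (-23, 24, 0, 75), (-23, 33, -1, 99), (-22, 28, 19, 67), (-22, 26, 30, 72), (-22, 29, 34, 74), (-22, 24, 38, 86), (-22, 27, 0, 72), (-22, 25, 10, 68), (-22, 30, 5, 77), (-22, 35, -1, 108), (-22, 27, 42, 97), (-21, 30, 44, 102), (-21, 30, 15, 69), (-21, 37, -1, 111), (-20, 31, -2, 91), (-20, 40, -1, 111), (-20, 26, 44, 124), (-19, 30, 22, 73), (-19, 34, -3, 104), (-19, 29, 43, 123), (-19, 37, 0, 109), (-18, 30, 28, 90), (-18, 31, -1, 81), (-17, 39, -2, 110), (-17, 33, -2, 97), (-17, 25, 40, 134), (-16, 30, 33, 105), (-16, 28, 42, 131), (-16, 35, -1, 106), (-16, 30, 0, 75)
[... 1716 characters left out ...]
, 40, 136), (13, 30, 11, 79), (13, 32, -2, 92), (13, 27, 40, 135), (14, 30, 18, 84), (14, 29, 41, 127), (14, 34, -2, 104), (15, 37, -1, 108), (15, 30, 25, 95), (15, 26, 41, 136), (15, 31, -1, 87), (16, 39, -1, 110), (16, 31, 35, 105), (16, 34, -2, 101), (16, 28, 40, 131), (17, 30, 41, 113), (17, 25, 44, 136), (17, 36, -3, 108), (18, 39, 0, 110), (18, 30, -1, 81), (18, 27, 43, 132), (19, 30, 8, 81), (19, 33, -2, 96), (19, 29, 41, 121), (20, 35, -2, 107), (20, 30, 15, 85), (21, 26, 42, 129), (21, 37, -5, 109), (21, 29, 43, 120), (21, 32, -3, 93), (21, 40, -2, 110), (22, 30, 19, 95), (22, 34, -3, 106), (23, 37, -2, 109), (23, 31, -1, 94), (24, 39, -1, 109), (25, 33, -5, 105), (26, 35, -3, 109)]
```

B's robot-side end is flat all over in the top depth map: at lateral -14 to 14 mm, heights 7 to 40 mm all lie on the face plane. With both ends plain, B at (457,300) top is the riser. That leaves A, at (342,277) top and (293,241) scene, as the stand, with its hole in the hidden end facing +y. I'll confirm once it's turned. Moving above A.

Emit:
{"fn": "drive_tool", "kwargs": {"series": [[0.296,0.724,0,0,0,0.0182,-1],[0.296,0.724,0,0,0,0.0182,-1],[0.296,0.724,0,0,0,0.0182,-1],[0.296,0.724,0,0,0,0.0182,-1],[0.296,0.724,0,0,0,0.0182,-1],[0.296,0.724,0,0,0,0.0182,-1],[0.296,0.724,0,0,0,0.0182,-1],[0.296,0.724,0,0,0,0.0182,-1],[0.296,0.724,0,0,0,0.0182,-1],[0.296,0.724,0,0,0,0.0182,-1]]}}

```text
clock: 1.73
tool_pos: [0.378, -0.2777, 0.2316]
tcp_rot: [0.0, 0.96, -0.28, 0.0]
ft_force: [1.2, -0.1, -0.3]
gripper_width: 0.085
```

Emit:
{"fn": "drive_tool", "kwargs": {"series": [[0.296,0.724,0,0,0,0.0182,-1],[0.296,0.724,0,0,0,0.0182,-1],[0.296,0.724,0,0,0,0.0182,-1],[0.296,0.724,0,0,0,0.0182,-1],[0.296,0.724,0,0,0,0.0182,-1],[0.296,0.724,0,0,0,0.0182,-1],[0.296,0.724,0,0,0,0.0182,-1],[0.296,0.724,0,0,0,0.0182,-1],[0.296,0.724,0,0,0,0.0182,-1],[0.296,0.724,0,0,0,0.0182,-1]]}}

```text
clock: 2.57
tool_pos: [0.4965, 0.0119, 0.2316]
tcp_rot: [0.0, 1.0, 0.002, 0.0]
ft_force: [-0.1, -0.3, -0.3]
gripper_width: 0.0857
```

```bash
cat > cal.py <<'E'
from fk import *
def fkp(q,p):
    M=fk(np.array(q)+np.r_[0,p[3],0,p[4],0,p[5],p[6]],p[0],p[1]); M[2,3]+=p[2]; return M
def inv(Rt,pt,q0,p,W=1e-3):
    lo=np.array([-2.95,-.29,-1.47,.14,-1.03,.13,-2.86]);hi=np.array([2.95,1.99,1.44,2.54,4.17,1.85,2.86])
    def f(q):
        M=fkp(q,p); return np.r_[(M[:3,3]-pt)*5,(Ro.from_matrix(Rt@M[:3,:3].T)).as_rotvec(),W*(q-q0)]
    r=least_squares(f,np.clip(q0,lo+.02,hi-.02),bounds=(lo+.01,hi-.01)); return r.x,np.linalg.norm(r.fun[:6])
E
python3 - <<'E'
from h import *; from cal import *
s=readout.get_state()
D=[([1.07480053,0.41181744,-0.01271814,1.59694592,0.00556573,1.13430699,-0.0821791],[.25924,-.5687,.2313],[0,.8411,-.54088,0]),(s['q'],s['tool_pos'],s['tcp_rot'])]
def f(p):
    o=[]
    for q,x,w in D:
        M=fkp(q,p);Rt=Ro.from_quat(np.r_[w[1:],w[0]]).as_matrix()
        o+=[(M[:3,3]-x)*5,Ro.from_matrix(Rt@M[:3,:3].T).as_rotvec()]
    return np.r_[np.concatenate(o),1e-2*(p-np.r_[-2.218,.191,0,0,0,0,0])]
r=least_squares(f,np.r_[-2.218,.191,0,0,0,0,0]);p=r.x;print(p,r.fun.round(4));np.save('/tmp/p.npy',p);print(s['q'],s['tool_pos'])
# final poses: tool z azimuth phi, tilt from vertical tau, hole up; grasp tilt = 90-tau
for tau in(50,60,75,90):
  for phi in range(-60,181,30):
    # tool z dir, x horizontal (jaw axis) ; block z=up
    a,t=np.radians(phi),np.radians(tau); z=np.array([np.sin(t)*np.cos(a),np.sin(t)*np.sin(a),-np.cos(t)])
    x=np.array([np.sin(a),-np.cos(a),0]); Rt=np.stack([x,np.cross(z,x),z],1)
    pt=np.array([.506,.195,.13])+z*.019
    best=min((inv(Rt,pt,q0,p) for q0 in (s['q'],s['q']+np.r_[.3,0,0,0,1.5,0,-1.5],s['q']+np.r_[.2,0,0,.3,0,-.7,1.5])),key=lambda v:v[1])
    print(tau,phi,round(best[1],3),best[0].round(2))
E
```

```text
[-2.21162728 -1.45354701 -1.88481721  0.20847292  1.5358399   1.52610965
 -0.91073359] [ 4.080e-02  7.800e-03  5.920e-02 -1.541e-01  6.300e-03 -9.910e-01
  6.400e-03 -5.050e-02 -5.920e-02  3.748e-01 -2.711e-01  9.914e-01
  1.000e-04 -1.640e-02 -1.880e-02  2.100e-03  1.540e-02  1.530e-02
 -9.100e-03]
[ 0.36234466  0.24257867 -0.56770556  1.87117622  0.14828291  1.06875248
 -0.26062564] [0.49653257 0.0118719  0.23158501]
50 -60 0.605 [ 1.78  0.46 -0.48  1.21  0.01  0.36  2.85]
50 -30 0.731 [ 2.08  0.54 -0.31  1.21  0.01  0.35  2.74]
50 0 0.808 [ 2.38  0.59 -0.13  1.21  0.01  0.35  2.6 ]
50 30 0.822 [2.67 0.59 0.05 1.21 0.01 0.35 2.43]
50 60 0.769 [ 2.94  0.57  0.3   1.2  -0.06  0.35  2.28]
50 90 0.699 [ 2.94  0.67 -1.46  1.86  1.95  0.63  2.07]
50 120 0.515 [-2.7   0.39  0.54  1.21  0.01  0.36  2.08]
50 150 0.364 [-2.3   0.25  0.65  1.21  0.01  0.36  2.12]
50 180 0.25 [-1.6   0.06  0.56  1.21  0.01  0.37  2.29]
60 -60 0.769 [ 1.73  0.45 -0.49  1.21  0.01  0.35  2.81]
60 -30 0.9 [ 2.05  0.54 -0.32  1.21  0.01  0.35  2.73]
60 0 0.982 [ 2.36  0.59 -0.14  1.21  0.01  0.35  2.59]
60 30 0.99
[... 623 characters left out ...]
.46  1.93  2.04  0.62  2.12]
75 120 0.926 [-2.57  0.35  0.58  1.21  0.01  0.35  2.17]
75 150 0.781 [-2.14  0.2   0.65  1.21  0.01  0.35  2.22]
75 180 0.682 [-1.44  0.05  0.48  1.21  0.01  0.36  2.35]
90 -60 1.268 [ 1.61  0.41 -0.53  1.21  0.    0.34  2.78]
90 -30 1.408 [ 1.97  0.52 -0.37  1.21  0.01  0.34  2.72]
90 0 1.501 [ 2.32  0.58 -0.17  1.21  0.01  0.34  2.59]
90 30 1.518 [2.69 0.59 0.06 1.21 0.01 0.34 2.43]
90 60 1.469 [ 2.94  0.73 -1.46  1.61  1.66  0.59  2.14]
90 90 1.328 [-2.88  0.46  0.45  1.21  0.01  0.34  2.2 ]
90 120 1.176 [-2.51  0.33  0.59  1.21  0.01  0.34  2.18]
90 150 1.035 [-2.07  0.18  0.64  1.21  0.01  0.35  2.24]
90 180 0.942 [-1.38  0.04  0.45  1.21  0.01  0.35  2.37]
```

```bash
cat > cal.py <<'E'
from fk import *
import itertools
def fkp(q,p):
    M=fk(p[9:16]*np.array(q)+p[2:9],0,p[0]); M[2,3]+=p[1]; return M
lo=np.array([-2.95,-.29,-1.47,.14,-1.03,.13,-2.86]);hi=np.array([2.95,1.99,1.44,2.54,4.17,1.85,2.86])
def inv(Rt,pt,q0,p,W=1e-3):
    def f(q):
        M=fkp(q,p); return np.r_[(M[:3,3]-pt)*5,(Ro.from_matrix(Rt@M[:3,:3].T)).as_rotvec(),W*(q-q0)]
    r=least_squares(f,np.clip(q0,lo+.03,hi-.03),bounds=(lo+.02,hi-.02)); return r.x,np.linalg.norm(r.fun[:6])
def fit(D):
    res=[]
    for sg in itertools.product([1,-1],repeat=4):
        S=np.array([sg[0],1,sg[1],1,sg[2],1,sg[3]],float)
        def f(v):
            p=np.r_[v,S];o=[]
            for q,x,w in D:
                M=fkp(q,p);Rt=Ro.from_quat(np.r_[w[1:],w[0]]).as_matrix()
                o+=[(M[:3,3]-x)*5,Ro.from_matrix(Rt@M[:3,:3].T).as_rotvec()]
            return np.r_[np.concatenate(o),1e-2*(v-np.r_[.191,0,[0]*7])]
        b=min((least_squares(f,np.r_[.191,0,a,[0]*5,c]) for a in(0,-2.2) for c in(0,2.2,-2.2,3.14)),key=lambda r:r.cost)
        res.append((b.cost,sg,b))
    res.sort(key=lambda t:t[0]);return res
E
python3 - <<'E'
from h import *; from cal import *
import pickle
s=readout.get_state()
D=[([1.07480053,0.41181744,-0.01271814,1.59694592,0.00556573,1.13430699,-0.0821791],[.25924,-.5687,.2313],[0,.8411,-.54088,0]),(s['q'],s['tool_pos'],s['tcp_rot'])]
pickle.dump(D,open('/tmp/D.pkl','wb'))
for c,sg,b in fit(D)[:4]: print(c,sg,b.x.round(3),b.fun[:12].round(3))
E
```

```text
0.0041895042150687165 (-1, -1, -1, -1) [-4.452 -4.713  1.317  0.181 -1.862 -0.191  0.549  0.482 -0.586] [-0.001  0.005 -0.03  -0.031 -0.021  0.004  0.002 -0.001  0.03   0.008
  0.006 -0.004]
0.005130467957079037 (-1, -1, 1, -1) [-1.938 -2.206 -2.014 -0.665  1.675 -0.034  0.208  0.466 -0.351] [-0.002 -0.001  0.021 -0.059 -0.049 -0.004 -0.002  0.003 -0.021 -0.026
  0.032  0.004]
0.007061178740189591 (-1, 1, -1, -1) [-5.081 -4.557 -0.389 -3.02   3.048 -0.292  3.069  0.237 -0.306] [-0.001  0.001  0.011 -0.06  -0.035 -0.015 -0.002  0.001 -0.011 -0.011
 -0.029  0.015]
0.007077715993159703 (-1, 1, 1, -1) [-1.469 -1.186 -3.438 -2.941  2.778  2.495  0.212  0.459 -0.036] [ 0.004 -0.006  0.042 -0.058 -0.025 -0.029 -0.018 -0.002 -0.042 -0.004
 -0.025  0.029]
```

```bash
cat > cal.py <<'E'
import numpy as np, itertools
from scipy.spatial.transform import Rotation as Ro
from scipy.optimize import least_squares
lo=np.array([-2.95,-.29,-1.47,.14,-1.03,.13,-2.86]);hi=np.array([2.95,1.99,1.44,2.54,4.17,1.85,2.86])
# p: offsets (x,y,z) after j1..j7 frames
def fkp(q,p,S):
    R=Ro.identity();x=np.array([0,0,p[0]])
    for i,a in enumerate('zyzyzyz'):
        R=R*Ro.from_euler(a,S[i]*q[i]); x=x+R.apply(V(p)[i])
    return R.as_matrix(),x
def V(p): # p=[z0,L1,L2,L3,a_elbow1,a_elbow2,a_wrist,lat]
    return np.array([[0,p[7],0],[0,0,p[1]],[p[4],0,0],[p[5],0,p[2]],[0,0,0],[p[6],0,p[3]],[0,0,0]])
P0=np.array([.34,.4,.4,.3,0,0,0,-.04])
E
python3 - <<'E'
from cal import *; import pickle
D=pickle.load(open('/tmp/D.pkl','rb'))
for sg in itertools.product([1,-1],repeat=4):
    S=[sg[0],1,sg[1],1,sg[2],1,sg[3]]
    e=[]
    for q,x,w in D:
        R,_=fkp(q,P0,S); Rt=Ro.from_quat(np.r_[w[1:],w[0]]).as_matrix(); e.append((Ro.from_matrix(Rt@R.T)).magnitude())
    print(S,np.round(e,4))
E
```

```text
[1, 1, 1, 1, 1, 1, 1] [0.8557 3.1355]
[1, 1, 1, 1, 1, 1, -1] [1.02   2.6143]
[1, 1, 1, 1, -1, 1, 1] [0.851  3.0053]
[1, 1, 1, 1, -1, 1, -1] [1.0154 2.7611]
[1, 1, -1, 1, 1, 1, 1] [0.8324 2.0495]
[1, 1, -1, 1, 1, 1, -1] [0.9968 2.5654]
[1, 1, -1, 1, -1, 1, 1] [0.8276 1.8957]
[1, 1, -1, 1, -1, 1, -1] [0.992  2.4169]
[-1, 1, 1, 1, 1, 1, 1] [3.0053 2.4109]
[-1, 1, 1, 1, 1, 1, -1] [3.1136 1.8896]
[-1, 1, 1, 1, -1, 1, 1] [3.0006 2.5595]
[-1, 1, 1, 1, -1, 1, -1] [3.1183 2.0435]
[-1, 1, -1, 1, 1, 1, 1] [2.9819 2.7671]
[-1, 1, -1, 1, 1, 1, -1] [3.1369 2.9993]
[-1, 1, -1, 1, -1, 1, 1] [2.9772 2.6203]
[-1, 1, -1, 1, -1, 1, -1] [3.1416 3.1416]
```

```bash
cat >> cal.py <<'E'
S=[-1,1,-1,1,-1,1,-1]
_f=fkp
def fkq(q,p):
    R,x=_f(q,p,S); return R@np.diag([-1,-1,1.]),x
def fitp(D):
    return least_squares(lambda p:np.r_[np.concatenate([fkq(q,p)[1]-x for q,x,w in D]),2e-3*(p-P0)],P0)
def inv(Rt,pt,q0,p,W=3e-3):
    def f(q):
        R,x=fkq(q,p); return np.r_[(x-pt)*5,Ro.from_matrix(Rt@R.T).as_rotvec(),W*(q-q0)]
    r=least_squares(f,np.clip(q0,lo+.05,hi-.05),bounds=(lo+.04,hi-.04)); return r.x,np.linalg.norm(r.fun[:6])
E
cat > plan.py <<'E'
from h import *; from cal import *; import pickle
D=pickle.load(open('/tmp/D.pkl','rb')); s=readout.get_state()
D.append((s['q'],s['tool_pos'],s['tcp_rot'])); pickle.dump(D,open('/tmp/D.pkl','wb'))
r=fitp(D);p=r.x;np.save('/tmp/p.npy',p);print(p.round(3),(r.fun[:3*len(D)]*1e3).round(1))
def pose(tau,phi,c):
    a,t=np.radians(phi),np.radians(tau); z=np.array([np.sin(t)*np.cos(a),np.sin(t)*np.sin(a),-np.cos(t)])
    x=np.array([np.sin(a),-np.cos(a),0]); return np.stack([x,np.cross(z,x),z],1),np.array(c)+z*.019
E
python3 - <<'E'
from plan import *
rng=np.random.default_rng(0); seeds=[s['q']]+[rng.uniform(lo,hi) for _ in range(10)]
for tau in(60,70,80,90):
  for phi in range(-30,151,30):
    R0,pt=pose(tau,phi,[.506,.195,.13])
    for fl in(1,-1):
      Rt=R0@np.diag([fl,fl,1.]); B=[inv(Rt,pt,q,p) for q in seeds]; B=[b for b in B if b[1]<.03]
      if B: b=min(B,key=lambda b:np.abs(b[0]-s['q']).max()); print(tau,phi,fl,round(b[1],3),b[0].round(2))
E
```

```text
[ 0.276  0.503  0.445  0.364  0.001 -0.052  0.003 -0.048] [-0. -0. -0.  0.  0.  0.  0.  0.  0.]
60 -30 1 0.0 [-1.54  0.57  0.58  2.4   1.32  0.78  1.93]
60 -30 -1 0.0 [-0.6   0.61 -0.55  2.29  1.48  1.37 -1.26]
60 60 1 0.0 [ 1.1   1.22 -1.43  2.4   2.18  0.25 -2.41]
60 60 -1 0.0 [ 1.1   1.22 -1.43  2.4   2.18  0.25  0.73]
60 90 1 0.0 [ 0.92  1.08 -1.18  2.02 -0.17  0.57  0.18]
60 90 -1 0.0 [ 0.55  0.72 -0.57  2.06 -0.99  0.85 -2.23]
60 120 1 0.0 [ 0.6   1.07 -0.96  1.65 -0.18  1.14  0.44]
60 120 -1 0.0 [-0.22  0.8   0.36  1.77 -0.99  1.59 -1.95]
60 150 1 0.0 [ 0.3   1.15 -0.88  1.31 -0.03  1.61  0.59]
60 150 -1 0.0 [-0.28  0.95  0.28  1.41 -0.69  1.81 -1.88]
70 -30 1 0.0 [-1.55  0.7   0.52  2.4   1.37  0.91  1.75]
70 -30 -1 0.0 [-0.73  0.72 -0.47  2.31  1.52  1.54 -1.41]
70 60 1 0.0 [ 1.18  1.47 -1.43  2.42  2.38  0.25 -2.39]
70 60 -1 0.0 [ 1.18  1.47 -1.43  2.42  2.38  0.25  0.75]
70 90 1 0.0 [ 0.98  1.26 -1.22  2.01 -0.18  0.59  0.28]
70 90 -1 0.0 [ 0.67  0.87 -0.67  2.04 -0.99  0.89 -2.14]
70 120 1 0.0 [ 0.62  1.19 -0.98  1.61 -0.24  1.21  0.49]
70 120 -1 0.0 [-0.08  0.89  0.2   1
[... 358 characters left out ...]
64  0.38]
80 90 -1 0.0 [ 0.73  1.03 -0.71  2.01 -0.99  0.95 -2.07]
80 120 1 0.0 [ 0.64  1.3  -0.99  1.56 -0.29  1.28  0.53]
80 120 -1 0.0 [ 0.03  0.99  0.07  1.65 -0.99  1.72 -1.96]
80 150 1 0.0 [ 0.28  1.35 -0.86  1.17 -0.19  1.81  0.6 ]
80 150 -1 0.001 [ 0.28  1.35 -0.86  1.17 -0.2   1.81 -2.54]
90 -30 1 0.0 [-1.62  1.03  0.51  2.34  1.33  1.11  1.52]
90 -30 -1 0.0 [-0.91  0.97 -0.3   2.27  1.52  1.81 -1.65]
90 60 -1 0.013 [ 1.25  1.73 -1.24  2.38  4.13  0.17 -0.65]
90 90 1 0.0 [ 1.04  1.58 -1.23  1.94 -0.25  0.7   0.49]
90 90 -1 0.0 [ 0.76  1.17 -0.73  1.97 -0.99  1.03 -2.  ]
90 120 1 0.0 [ 0.46  1.22 -0.62  1.55 -0.67  1.5   0.86]
90 120 -1 0.0 [ 0.11  1.1  -0.05  1.6  -0.99  1.79 -1.97]
```

```bash
cat > sim.py <<'E'
from plan import *
def run(steps,q,p):
    # steps: (label, Rotation, graspXYZ); interpolates
    R0,x0=fkq(q,p); R0=Ro.from_matrix(R0); g0=x0-R0.as_matrix()[:,2]*.019
    for n,R1,g1 in steps:
        rv=(R1*R0.inv()).as_rotvec(); N=10;worst=0
        for k in range(1,N+1):
            R=Ro.from_rotvec(rv*k/N)*R0; g=g0+(g1-g0)*k/N
            q1,e=inv(R.as_matrix(),g+R.as_matrix()[:,2]*.019,q,p,W=1e-2); worst=max(worst,np.abs(q1-q).max()); q=q1
        Rj=Ro.identity();x=np.array([0,0,p[0]]);pts=[]
        for i,a in enumerate('zyzyzyz'):
            Rj=Rj*Ro.from_euler(a,S[i]*q[i]);x=x+Rj.apply(V(p)[i]);pts.append(x)
        print(n,q.round(2),'err',round(e,3),'dq',round(worst,2),'elbow',pts[1].round(2),'wrist',pts[3].round(2)); R0,g0=R1,g1
    return q
dn=Ro.from_matrix(np.diag([1,-1,-1.])); rx=lambda d:Ro.from_euler('x',d,degrees=True); rz=lambda d:Ro.from_euler('z',d,degrees=True)
E
python3 - <<'E'
from sim import *
a=np.array
for t,y in((-30,0),(-30,20),(-30,40),(-15,0),(-15,30),(0,0),(0,30)):
    print(t,y); up=rx(t)*dn; f=rx(90+t)*dn
    run([('above',up,a([.496,.009,.2])),('grasp',up,a([.496,.009,.028])),('lift',up,a([.496,.009,.2])),('flip',f,a([.496,.009,.2])),('tray',rz(y)*f,a([.506,.195,.17]))],s['q'],p)
E
```

```text
[ 0.276  0.503  0.445  0.364  0.001 -0.052  0.003 -0.048] [-0. -0. -0.  0.  0.  0.  0.  0.  0.  0.  0.  0.]
-30 0
above [-0.06  0.39 -0.48  1.93  0.66  1.25 -0.87] err 0.0 dq 0.07 elbow [ 0.19 -0.04  0.74] wrist [0.5  0.18 0.5 ]
grasp [-0.14  0.63 -0.4   2.04  0.86  1.   -1.15] err 0.0 dq 0.03 elbow [ 0.3  -0.01  0.68] wrist [0.5  0.18 0.33]
lift [-0.06  0.39 -0.48  1.93  0.66  1.25 -0.87] err 0.0 dq 0.03 elbow [ 0.19 -0.04  0.74] wrist [0.5  0.18 0.5 ]
flip [ 1.05  0.79 -0.87  1.87 -0.48  1.08  0.56] err 0.0 dq 0.2 elbow [ 0.13 -0.33  0.63] wrist [ 0.5  -0.29  0.37]
tray [ 0.82  0.83 -0.97  2.02 -0.63  0.71  0.54] err 0.0 dq 0.04 elbow [ 0.22 -0.3   0.62] wrist [ 0.51 -0.1   0.34]
-30 20
above [-0.06  0.39 -0.48  1.93  0.66  1.25 -0.87] err 0.0 dq 0.07 elbow [ 0.19 -0.04  0.74] wrist [0.5  0.18 0.5 ]
grasp [-0.14  0.63 -0.4   2.04  0.86  1.   -1.15] err 0.0 dq 0.03 elbow [ 0.3  -0.01  0.68] wrist [0.5  0.18 0.33]
lift [-0.06  0.39 -0.48  1.93  0.66  1.25 -0.87] err 0.0 dq 0.03 elbow [ 0.19 -0.04  0.74] wrist [0.5  0.18 0.5 ]
flip [ 1.05  0.79 -0.87  1.87 -0.48  1.08  0.56] err 0.0 d
[... 2388 characters left out ...]
]
tray [ 0.91  1.25 -0.98  1.98 -0.8   0.88  0.92] err 0.0 dq 0.04 elbow [ 0.26 -0.41  0.44] wrist [ 0.51 -0.15  0.17]
0 30
above [ 0.35  0.29 -0.56  1.94  0.18  0.96 -0.29] err 0.0 dq 0.01 elbow [ 0.12 -0.09  0.76] wrist [0.5  0.01 0.55]
grasp [ 0.23  0.52 -0.43  2.1   0.38  0.6  -0.47] err 0.0 dq 0.04 elbow [ 0.23 -0.1   0.71] wrist [0.5  0.01 0.37]
lift [ 0.35  0.29 -0.55  1.94  0.18  0.96 -0.29] err 0.0 dq 0.04 elbow [ 0.12 -0.09  0.76] wrist [0.5  0.01 0.55]
flip [ 1.1   1.15 -0.88  1.81 -0.64  1.26  0.77] err 0.0 dq 0.2 elbow [ 0.16 -0.43  0.48] wrist [ 0.5  -0.34  0.2 ]
tray [ 0.59  1.28 -0.89  1.55 -0.5   1.41  0.65] err 0.0 dq 0.05 elbow [ 0.37 -0.31  0.42] wrist [ 0.68 -0.1   0.17]
```

Emit:
{"fn": "drive_tool", "kwargs": {"series": [[0,-0.03,-0.375,-0.0278,0,0,-1],[0,-0.03,-0.375,-0.0278,0,0,-1],[0,-0.03,-0.375,-0.0278,0,0,-1],[0,-0.03,-0.375,-0.0278,0,0,-1],[0,-0.03,-0.375,-0.0278,0,0,-1],[0,-0.03,-0.375,-0.0278,0,0,-1],[0,-0.03,-0.375,0,0,0,-1],[0,-0.03,-0.375,0,0,0,-1],[0,-0.03,-0.375,0,0,0,-1],[0,-0.03,-0.375,0,0,0,-1]]}}

```text
clock: 3.4
tool_pos: [0.4962, -0.0029, 0.0804]
tcp_rot: [0.258, 0.966, -0.001, -0.0]
ft_force: [0.6, 0.5, -0.5]
gripper_width: 0.0853
```

```bash
python3 - <<'E'
from plan import *
print(s['tool_pos'],s['tcp_rot'],s['q'].round(2))
a=snap('scene'); save(cv2.resize(a['img'][150:350,180:450],(800,593),interpolation=cv2.INTER_CUBIC),'near1')
E
```

```text
[ 0.301  0.491  0.491  0.333  0.016 -0.03   0.044 -0.051] [-2.4 -1.9 -0.1 -0.9  1.5  0.3 -0.9  1.5  0.3 -0.9  1.5  0.3  1.3 -0.2
 -0.8]
[ 0.49622926 -0.00289343  0.0804225 ] [ 2.58433667e-01  9.66028441e-01 -1.04030161e-03 -9.53360488e-05] [-0.09  0.55 -0.43  1.99  0.78  1.09 -1.02]
```

View pics/near1.png

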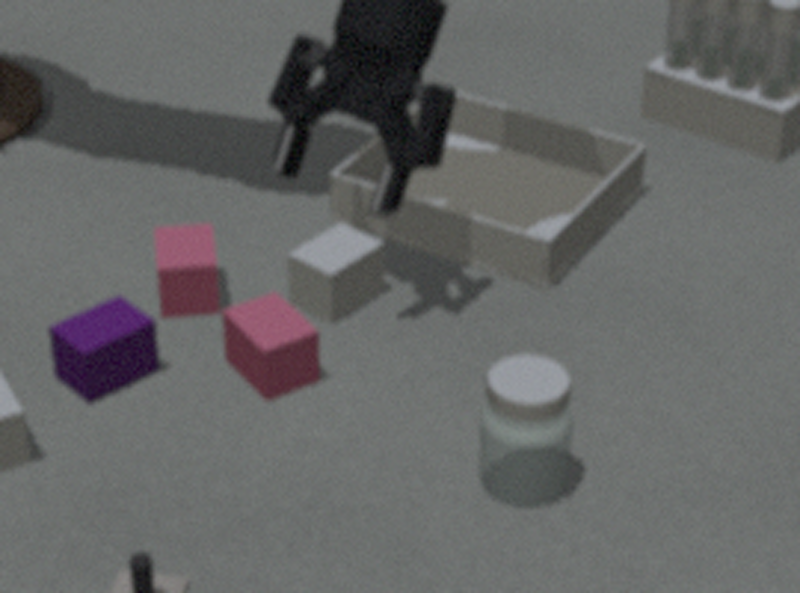

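The picture shows the fingertips at about (290,165) and (385,200), straddling block A at (335,270) and clear of the tray wall. Descending and closing.

Emit:
{"fn": "drive_tool", "kwargs": {"series": [[0,0,-0.35,0,0,0,-1],[0,0,-0.35,0,0,0,-1],[0,0,-0.35,0,0,0,-1],[0,0,-0.35,0,0,0,-1],[0,0,-0.35,0,0,0,-1],[0,0,0,0,0,0,-1],[0,0,0,0,0,0,1],[0,0,0,0,0,0,1],[0,0,0,0,0,0,1],[0,0,0,0,0,0,1]], "newtons": 45}}

```text
clock: 4.28
tool_pos: [0.4965, -0.0011, 0.0121]
tcp_rot: [0.259, 0.966, 0.0, 0.001]
ft_force: [-1.1, 0.2, -1.8]
gripper_width: 0.0435
```

Emit:
{"fn": "drive_tool", "kwargs": {"series": [[0,0,0,0,0,0,1],[0,0,0,0,0,0,1],[0,0,0,0,0,0,1],[0,0,0,0,0,0,1],[0,0,0,0,0,0,1],[0,0,0,0,0,0,1],[0,0,0.1,0,0,0,1],[0,0,0.2,0,0,0,1],[0,0,0.3,0,0,0,1],[0,0,0.3,0,0,0,1]]}}

```text
clock: 5.12
tool_pos: [0.4959, -0.0016, 0.0483]
tcp_rot: [0.259, 0.966, 0.0, -0.0]
ft_force: [0.4, 0.1, -1.1]
gripper_width: 0.0436
```

Block held at 43.6 mm. Lifting, then turning +90° about x.

Emit:
{"fn": "drive_tool", "kwargs": {"series": [[0,0,0.5,0,0,0,1],[0,0,0.6,0,0,0,1],[0,0,0.6,0,0,0,1],[0,0,0.6,0,0,0,1],[0,0,0.6,0,0,0,1],[0,0,0.6,0,0,0,1],[0,0,0.6,0,0,0,1],[0,0,0.5,0.02,0,0,1],[0,0,0.4,0.02,0,0,1],[0,0,0,0.02,0,0,1]]}}

```text
clock: 5.95
tool_pos: [0.4973, -0.0004, 0.252]
tcp_rot: [0.165, 0.986, 0.001, 0.003]
ft_force: [0.1, -0.5, -0.9]
gripper_width: 0.0436
```

Emit:
{"fn": "drive_tool", "kwargs": {"series": [[0,0,0,0.022,0,0,1],[0,0,0,0.022,0,0,1],[0,0,0,0.022,0,0,1],[0,0,0,0.022,0,0,1],[0,0,0,0.022,0,0,1],[0,0,0,0.022,0,0,1],[0,0,0,0.022,0,0,1],[0,0,0,0.022,0,0,1],[0,0,0,0.022,0,0,1],[0,0,0,0.022,0,0,1]]}}

```text
clock: 6.78
tool_pos: [0.4959, -0.0015, 0.2489]
tcp_rot: [-0.178, 0.984, 0.001, 0.001]
ft_force: [-0.4, 0.6, -1.8]
gripper_width: 0.0438
```

Emit:
{"fn": "drive_tool", "kwargs": {"series": [[0,0,0,0.022,0,0,1],[0,0,0,0.022,0,0,1],[0,0,0,0.022,0,0,1],[0,0,0,0.022,0,0,1],[0,0,0,0.022,0,0,1],[0,0,0,0.022,0,0,1],[0,0,0,0.022,0,0,1],[0,0,0,0.022,0,0,1],[0,0,0,0.022,0,0,1],[0,0,0,0.022,0,0,1]]}}

```text
clock: 7.62
tool_pos: [0.4962, -0.0022, 0.2485]
tcp_rot: [-0.501, 0.866, 0.001, 0.002]
ft_force: [0.1, 0.3, -1.8]
gripper_width: 0.0436
```

```bash
python3 - <<'E'
from plan import *
q=s['tcp_rot'];R=Ro.from_quat(np.r_[q[1:],q[0]]);Z=R.as_matrix()
print(s['clock'],s['tool_pos'],Z.round(3).tolist(),s['q'].round(2),s['gripper_width'])
a=snap('scene');b=snap('top')
save(np.hstack([cv2.resize(a['img'][100:300,230:430],(400,400),interpolation=cv2.INTER_CUBIC),cv2.resize(b['img'][180:340,230:390],(400,400),interpolation=cv2.INTER_CUBIC)]),'flip1')
E
```

```text
[ 0.288  0.503  0.458  0.345  0.008 -0.026  0.009 -0.051] [-1.3 -2.9 -1.3 -1.2  1.1  0.4 -1.2  1.1  0.4 -1.2  1.1  0.4  1.9  2.3
 -2.6 -1.9  0.2  2.7]
7.6167 [ 0.49624306 -0.0021954   0.24847713] [[1.0, 0.003, 0.002], [-0.0, -0.499, 0.867], [0.004, -0.867, -0.499]] [ 0.9   0.6  -0.59  1.82 -0.68  1.31  0.68] 0.04355125533309293
```

View pics/flip1.png

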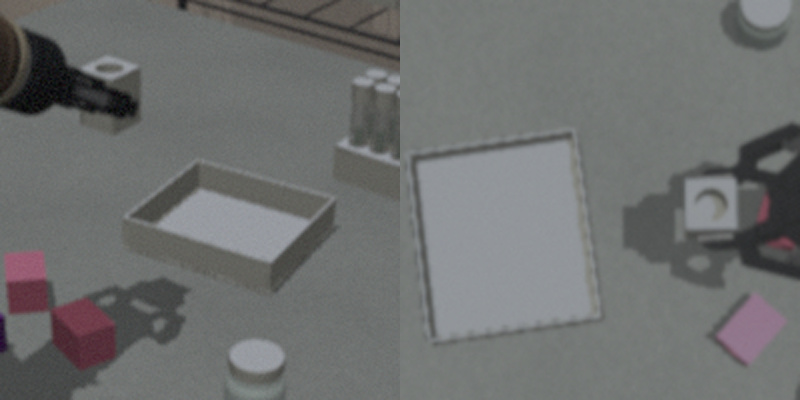

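The hole is up: a dark round opening at (110,68) in the left crop and (712,205) in the right one. So A is the stand. Measuring its tilt and offset.

```bash
cat > meas.py <<'E'
from plan import *
def meas(c,zr):
    B=[snap('top') for _ in range(6)]; z=np.array([b['z_map'] for b in B]); z=np.where(z>0,z,np.nan); b=B[0]; b['z_map']=np.nan_to_num(np.nanmedian(z,0)); w=cloud(b).reshape(-1,3)
    rgb=b['img'].reshape(-1,3).max(1)
    m=(np.hypot(*(w[:,:2]-c).T)<.045)&(w[:,2]>zr[0])&(w[:,2]<zr[1])&(rgb>90); P=w[m]
    for _ in range(4):
        o=P.mean(0); n=np.linalg.svd(P-o)[2][2]; n*=np.sign(n[2]); d=(P-o)@n; P=P[abs(d)<.004]
    r=cv2.minAreaRect((P[:,:2]*1000).astype(np.float32)); print('n',n.round(3),len(P),'ztop',o[2].round(4),r)
    return r
E
python3 - <<'E'
from meas import *
t=s['tool_pos'];meas(np.array([t[0],t[1]-.016]),(t[2]+.02,t[2]+.06)); print(t)
E
```

```text
[ 0.284  0.507  0.454  0.347  0.006 -0.025  0.004 -0.051] [-0.6 -3.1 -1.5 -1.2  1.2  0.3 -1.2  1.2  0.3 -1.2  1.2  0.3  2.3  2.7
 -3.  -1.6  0.   1.8 -1.6  0.   1.7]
n [-0.018  0.007  1.   ] 232 ztop 0.2866 ((496.4930114746094, -11.486488342285156), (40.904239654541016, 43.26019287109375), 89.16349029541016)
[ 0.49560176 -0.00337378  0.2461861 ]
```

Emit:
{"fn": "drive_tool", "kwargs": {"series": [[0.02,0.25,-0.1,0,0,0,1],[0.025,0.5,-0.15,0,0,0,1],[0.025,0.65,-0.2,0,0,0,1],[0.025,0.65,-0.2,0,0,0,1],[0.025,0.65,-0.2,0,0,0,1],[0.025,0.65,-0.2,0,0,0,1],[0.025,0.65,-0.2,0,0,0,1],[0.025,0.6,-0.15,0,0,0,1],[0.02,0.4,-0.1,0,0,0,1],[0.01,0.17,0,0,0,0,1]]}}

```text
clock: 8.85
tool_pos: [0.5032, 0.209, 0.1873]
tcp_rot: [-0.5, 0.866, 0.002, -0.001]
ft_force: [-0.3, -0.2, -2.1]
gripper_width: 0.0432
```

Emit:
{"fn": "drive_tool", "kwargs": {"series": [[0,0,0,0,0,0,1],[0,0,0,0,0,0,1],[0,0,0,0,0,0,1],[0,0,0,0,0,0,1],[0,0,0,0,0,0,1],[0,0,0,0,0,0,1],[0,0,0,0,0,0,1],[0,0,0,0,0,0,1],[0,0,0,0,0,0,1],[0,0,0,0,0,0,1]]}}

```text
clock: 9.68
tool_pos: [0.5051, 0.2053, 0.1873]
tcp_rot: [-0.5, 0.866, 0.0, 0.0]
ft_force: [0.3, 0.2, -1.4]
gripper_width: 0.0431
```

```bash
python3 - <<'E'
from meas import *
t=s['tool_pos'];meas(np.array([t[0],t[1]-.01]),(t[2]+.02,t[2]+.06))
q=s['tcp_rot'];print(s['clock'],t,Ro.from_quat(np.r_[q[1:],q[0]]).as_matrix().round(3).tolist(),s['gripper_width'],np.abs(s['joint_velocities']).max(),s['q'].round(2))
a=snap('scene');b=load('top')
save(np.hstack([cv2.resize(a['img'][120:380,200:460],(400,400),interpolation=cv2.INTER_CUBIC),cv2.resize(b['img'][160:340,210:390],(400,400),interpolation=cv2.INTER_CUBIC)]),'fin1')
E
```

```text
[ 0.281  0.51   0.448  0.35   0.004 -0.025 -0.002 -0.05 ] [-0.3 -3.2 -1.3 -1.4  1.   0.6 -1.4  1.   0.6 -1.4  1.   0.6  2.8  2.9
 -3.  -1.7  0.1  1.2 -1.7  0.1  1.1 -0.1  0.6  0. ]
n [-0.021 -0.022  1.   ] 219 ztop 0.2263 ((506.7685852050781, 189.98484802246094), (44.35309600830078, 54.3614616394043), 0.7685270309448242)
9.6833 [0.50508778 0.20528915 0.18730366] [[1.0, 0.0, 0.0], [0.0, -0.5, 0.866], [0.0, -0.866, -0.5]] 0.04307635569822306 0.0019122106891638888 [ 0.65  0.65 -0.73  2.01 -0.88  0.88  0.7 ]
```

View pics/fin1.png

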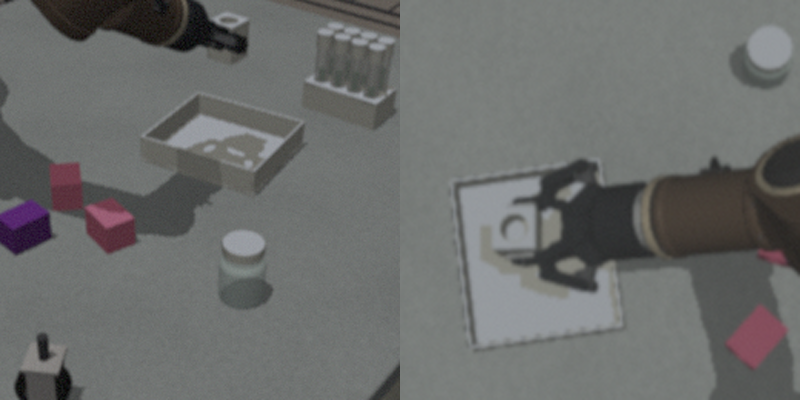

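The stand is over the tray with its hole up, at (232,18) in the left crop and (515,230) in the right one. The jar, castor and rack are where they started, and the arm is at rest. Handing in.

```bash
python3 -c "
from bench import job; print(job.job_done())"
```

```text
the job is handed in; nothing more can be done
None
```

The stand is held hole-up over the middle of the tray with the arm at rest. I handed the job in at about 10 s on the robot's clock, well under the 38 s limit.

**Finding the stand:** In the depth data, both ends of the far white block and the visible end of the block next to the tray were plain. That put the hole in that block's hidden end, facing the tray. Once I had turned it over, both cameras showed the hole.

**What I did:** I gripped the stand across its sides with the tool tilted 30°, lifted it, turned it 90° and carried it over the tray.

**Last checks:**
- **Position:** the stand's centre was at about (0.506, 0.196), against the tray centre at (0.506, 0.195). The underside was about 0.12 m above the rim.
- **Grip and rest:** the gripper was steady at 43 mm and the joints had stopped. The tool's orientation was within about 0.1° of planned.
- **Bystanders:** in the last pictures the jar, castor and tube rack looked unmoved. I judged this by eye and did not measure it.

**Checks that disagreed:**
- **Tilt:** fitting the stand's top face in the depth images gave 1–2° of tilt, while the tool reading showed none. I put this down to depth noise and to finger pixels in the last fit.
- **Width:** the last fit also measured the stand too wide in y (54 mm instead of 44 mm). I therefore took its y position from its clean edge and from the offset measured earlier.

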